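# Let a bench lift down by cracking its release valve

### The job

Two small hydraulic bench lifts stand raised, each with a vial on its round table. Let the lift that carries the red-capped vial sink gently all the way down, by cracking the red handle of its release valve open about a twelfth of a turn (30 degrees) counterclockwise - far enough that the ram starts to sink, never so far that it drops. Then let go; the vial must stay upright on its table, and the other lift with the blue-capped vial must stay up.

Things in the scene. Friction and masses are not known exactly. Their poses are not given: they have to be found in the camera images.
- handle_a (a point): grip point of the release valve handle of the lift with the red-capped vial: a red bar 64 mm long (point's x), 14 wide (y), 24 high, turning on a vertical stem (z up). Site on the valve's axis, 134 mm above the bench; bar's top 10 mm above it, underside 14 below; 25 mm wide bonnet 32 below. While shut, +x points to the ram, 100 mm off. Nothing on the lifts is over 25 mm above the point.
- valve_a (a joint): angle of that valve in rad: 0 shut, grows counterclockwise seen from above, stop at 1.57. Starts within 0.08 of shut. Below about 0.2 the ram is held; from 0.25 to 0.85 it sinks slowly (about 7 mm/s, 6 s in all); beyond about 0.9 it drops. It stays where it is left (friction 0.15 N m). Once sinking, the ram goes on to the bottom.
- ram_a (a joint): how far the ram of that lift has sunk, in m: 0 raised, 0.040 fully down (its stop). It cannot be pushed down while the valve is shut.
- vial_red: loose white vial with a red cap, 25 mm diameter, 60 mm tall, origin at the centre of its underside, z up; stands on the 76 mm round aluminium table of lift a, 98 mm above the bench when raised and 58 mm when down.
- table_a (a point): centre of the top face of the round table (76 mm diameter) of the lift with the red-capped vial; moves with the ram.
- vial_blue: loose white vial with a blue cap, 23 mm diameter, 60 mm tall, origin at the centre of its underside; stands on the other, identical lift, which must stay up.

How it is judged:
By the outcome, as a careful person would: the job done as asked, in the order asked, and still so for the second after the job is handed in, with the robot touching nothing.
It also fails if it takes over 38 s, if anything falls off the work surface, if the arm or the gripper's body presses on something with over 40 N, if the wrist force passes 120 N, or if a joint passes its speed limit or range.

### The arm

A 6-joint arm with a two-finger parallel gripper is mounted at the origin on the work surface; the furniture and walls round the work are solid. World frame = base frame: x ahead of the robot, y to its left, z up, the work surface at z = 0. Lengths are in m, angles in rad, forces in N, time in s.
With the tool pointing down it reaches from about 0.375 to 0.9 m from the base axis. Payload 3.1 kg.
Tool frame: the origin (TCP) lies midway between the tips of the shut fingers; the grasp point (between the pads) lies 19 mm behind it (manip.grip_depth is the distance from the TCP to the grasp point, in m); z points along the fingers, y is the line along which they close (so a half turn about z gives the same grasp; the last joint's range is limited). The gripper opens to 85 mm and grips with 20 to 120 N. Pads are 22 mm wide; open, the fingers measure 114 mm over their backs; the gripper's body (76 mm by 85 mm) begins 54 mm behind the grasp point. The pads swing forward as they close: fully open they stand 13 mm farther back than shut.
Start: joints at [0.996, 0.527, 1.433, -0, 1.181, -0.178], TCP at [0.242, 0.576, 0.204] pointing down, gripper open.
Joint ranges: [-3.08, 3.08], [-0.75, 2.2], [0.22, 2.44], [-1.43, 4.57], [0, 2.65], [-2.85, 2.85]. Speed limits (rad/s): [2.79, 2.79, 3.14, 3.14, 3.14, 3.14].

### API

Orientations are given as a unit quaternion [x, y, z, w].
In Python, from station import telemetry, snapshot, manip gives the robot as it stands. The module is installed in compiled form; this text tells all that it offers.
- The arm moves only by the shell command python3 -m crank 'ROWS' [OPENING] [FORCE]. ROWS is text: rows parted by semicolons, each of 6 numbers parted by spaces: the shift along the tool's x, y, z as a fraction of full scale, then the turn, a rotation vector about the tool's x, y, z as a fraction of full scale. A call has exactly 5 rows; each row shifts and turns the commanded pose from where the row before left it, along the tool's axes as they then stand; what a row does not reach is not made up. Full scale, the value 1, is 4 cm for a shift and 90 degrees for a turn. A row lasts 1/10 s, in which the tool goes at most 50 mm and 8.59 degrees, less where a joint would pass 70% of its speed; a pose out of reach is approached as far as the arm can. A call with a number of a shift or a turn outside -1 to 1 is refused whole. A call with a gripper value outside its range is refused whole. OPENING is the opening, from -1 (shut) to 1 (fully open), set as the call begins (- or left out, the last holds). The fingers move at their own pace and stop on an object; FORCE is the grip in N (left out, the last holds). Time passes only in rows, so rows that do not move let the fingers close, or fill a call up. It gives the time, the measured TCP pose, the force, the opening and the grip force at its end, in the units of the state.
- telemetry.sense(): the state, without advancing time (a new reading comes with each control period).
- snapshot(name): name is "scene" or "top"; returns a dict with "image" (384x512x3 uint8, red, green, blue), "depth" (384x512 float32, m along the optical axis (not along the pixel's ray), 0 where there is no reading), "camera_matrix" (3x3 intrinsics, pixels), "rvec" (rotation vector, rad) and "tvec" (3), from world to camera coordinates, as OpenCV has them. Camera axes: x right, y down, z forward; pixel columns grow to the right and rows downward; lengths in m; the calibration is good to about 2 mm. A picture is of the moment at which its call begins.
- manip.sign_off(): hands the job in; it is judged then, once.
The state is a dict: "t": time; "q": joint angles; "qd": joint speeds; "tau": joint torques, N m; "tcp_pos": TCP position; "tool_rot": TCP orientation; "force": force on the tool from outside, world axes, zero at the start; "ft_torque": the same for the moment, N m; "finger_gap": opening from 0.0 (shut) to 1.0 (fully open); "gripper_force": force on a finger pad.
Only numpy, scipy, OpenCV 4.12 (cv2) and the standard library are available. Lean on these libraries where they do the work, as an engineer would, in place of code of your own. Each camera call takes 0.05 s, during which the arm holds its last target. There are 200 camera calls.

## Working session

There is one attempt and no reset: what is moved stays moved. The work goes in short steps, Python scripts to look and compute and a shell command to move; the robot and the scene stay as the last step left them, time stands still between calls to the robot, and variables do not carry over. Pictures are saved under pics/ and viewed, at most 10 in all, crops included, and the job is handed in when it is done.

```bash
mkdir -p pics
cat > h.py <<'E'
import numpy as np, cv2
from station import telemetry, snapshot, manip
def shot(n):
    s=snapshot(n); R=cv2.Rodrigues(np.array(s["rvec"],float))[0]; t=np.array(s["tvec"],float).ravel(); K=np.array(s["camera_matrix"])
    d=s["depth"].astype(float); v,u=np.indices(d.shape)
    P=np.stack([(u-K[0,2])/K[0,0]*d,(v-K[1,2])/K[1,1]*d,d],-1)
    W=(P-t)@R; W[d==0]=np.nan
    return s["image"],W
E
python3 - <<'E'
from h import *
for n in("scene","top"):
    im,W=shot(n); cv2.imwrite(f"pics/{n}.png",im[...,::-1]); np.savez(f"{n}.npz",im=im,W=W)
s=telemetry.sense(); print(s)
E
```

```text
{'t': 0.1, 'q': array([ 9.95492419e-01,  5.28413443e-01,  1.43378863e+00, -3.15150358e-05,
        1.18139200e+00, -1.78506196e-01]), 'qd': array([-0.00056354, -0.00121399, -0.00274041,  0.00029185,  0.00091948,
        0.00123235]), 'tau': array([ 7.68757818e-04, -4.43306494e+01, -1.78585947e+01, -1.69889049e-04,
        3.88453191e-03, -1.70020763e-05]), 'tcp_pos': array([0.24113708, 0.57584442, 0.2031022 ]), 'tool_rot': array([ 1.97093871e-01,  9.80384111e-01, -9.35828084e-04, -3.54755502e-04]), 'force': array([ 0.66579975, -0.16707718, -0.30122839]), 'ft_torque': array([ 0.02000473,  0.02492173, -0.03392993]), 'gripper_force': 0.0, 'finger_gap': 1.0028130680868113}
```

View pics/scene.png

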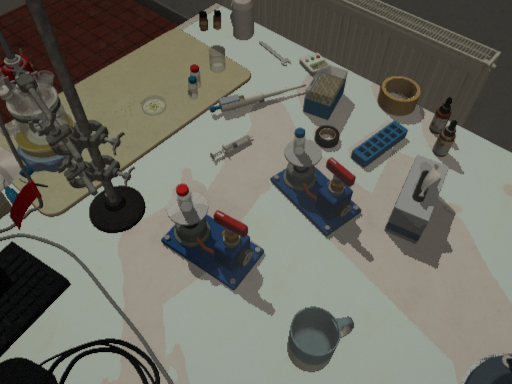

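View pics/top.png

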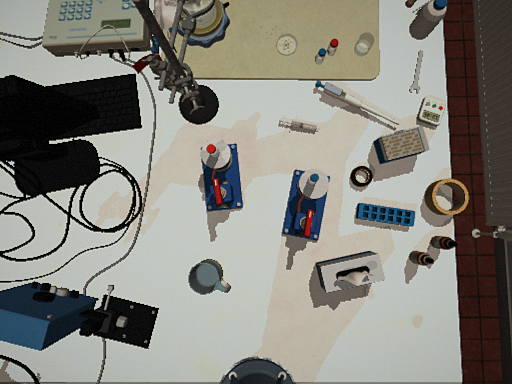

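The top view shows the red-capped vial at about (211,150), with its red handle at about (217,190). The blue-capped lift is to the right: vial (314,178), handle (307,222). The ring stand is at (200,103).

Run:
```python
from h import *
for n,boxes in (("top",[(195,135,245,220),(285,165,335,245)]),("scene",[(160,170,270,290)])):
    d=np.load(n+".npz"); im=d["im"];W=d["W"]; hsv=cv2.cvtColor(im,cv2.COLOR_RGB2HSV)
    red=((hsv[...,0]<8)|(hsv[...,0]>172))&(hsv[...,1]>150)&(hsv[...,2]>60)
    for x0,y0,x1,y1 in boxes:
        m=np.zeros_like(red); m[y0:y1,x0:x1]=red[y0:y1,x0:x1]
        P=W[m&np.isfinite(W[...,2])]
        v=P[P[:,2]>.15]; h=P[(P[:,2]>.137)&(P[:,2]<.150)]
        if n=="scene": v=P[P[:,2]>.152]
        print(n,len(P),"cap",v.mean(0) if len(v) else 0, v.max(0) if len(v) else 0)
        r=cv2.minAreaRect((h[:,:2]*1000).astype(np.float32)); print("handle",len(h),h.mean(0),r)
        c=h[:,:2]-h[:,:2].mean(0); e=np.linalg.svd(c,full_matrices=False)[2][0]; print("dir",e,np.degrees(np.arctan2(e[1],e[0])))
    if n=="top":
        for (x0,y0,x1,y1) in boxes:
            S=W[y0:y1,x0:x1].reshape(-1,3); t=S[(S[:,2]>.092)&(S[:,2]<.104)]; print("table px",len(t),t.mean(0), cv2.minEnclosingCircle((t[:,:2]*1000).astype(np.float32)))
s=cv2.imread("pics/top.png")[130:250,180:350]; cv2.imwrite("pics/crop.png",cv2.resize(s,None,fx=4.5,fy=4.5,interpolation=cv2.INTER_CUBIC))
```

```text
top 207 cap [0.6411239  0.1026488  0.15677773] [0.64975045 0.11194668 0.16058722]
handle 131 [0.53863535 0.08957689 0.14297491] ((540.7489013671875, 90.29671478271484), (62.57651138305664, 13.03829288482666), 9.477806091308594)
dir [-0.98883225 -0.14903283] -171.42911834546828
top 135 cap 0 0
handle 133 [ 0.46142689 -0.12564258  0.143231  ] ((463.0296630859375, -126.0792465209961), (13.156435012817383, 61.86861801147461), 80.36897277832031)
dir [-0.98794387  0.15481249] 171.09407830498967
table px 578 [0.63542482 0.09844758 0.097324  ] ((604.1432495117188, 94.23394775390625), 73.83032989501953)
table px 634 [ 0.5561798  -0.14572637  0.09730618] ((526.10302734375, -135.49481201171875), 73.91633605957031)
scene 307 cap [0.64112268 0.10343297 0.15671019] [0.65088209 0.11226419 0.15980085]
handle 205 [0.54116043 0.09105456 0.14369299] ((577.5673217773438, 96.0719223022461), (133.70872497558594, 11.905320167541504), 8.896146774291992)
dir [-0.9857813  -0.16803339] -170.3265039396529
```

View pics/crop.png

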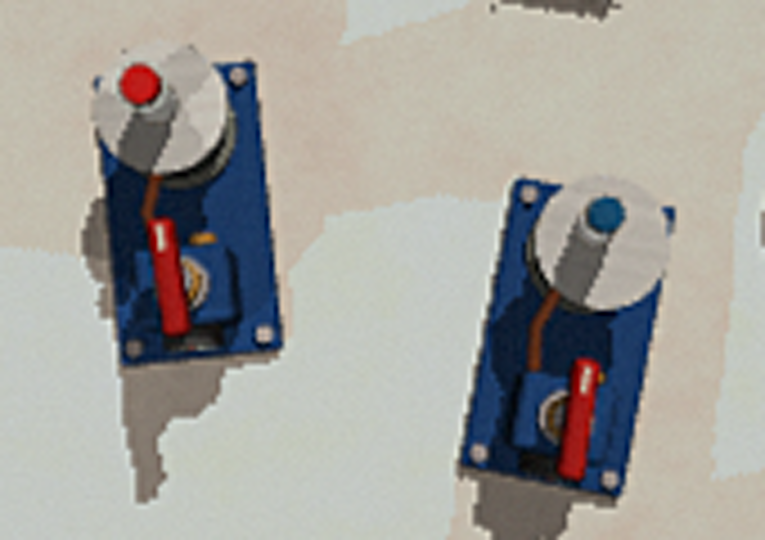

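The valve's handle is at (0.5405, 0.0905), with the bar at about 9° and the lift's axis at about 5°. I'll turn the tool so the fingers close across the bar.

```bash
cat > go.py <<'E'
import sys; from h import *
from scipy.spatial.transform import Rotation as Ro
s=telemetry.sense(); R=Ro.from_quat(s["tool_rot"]); d=np.array([float(a) for a in sys.argv[1:4]])-s["tcp_pos"]
x=R.as_matrix()[:,0]
print("t",s["t"],"tcp",s["tcp_pos"],"xang",np.degrees(np.arctan2(x[1],x[0])),"tilt",R.as_matrix()[:,2],"shift units",R.inv().apply(d)/.04,"q6",s["q"][5],"F",s["force"],s["ft_torque"])
E
python3 -m crank '0 0 0 0 0 -0.07; 0 0 0 0 0 -0.07; 0 0 0 0 0 -0.07; 0 0 0 0 0 -0.07; 0 0 0 0 0 -0.07' 1 40
python3 go.py 0.5405 0.0905 0.2
python3 - <<'E'
from h import *
W=np.load("top.npz")["W"]
for c,b in (("red",(195,135,245,190)),("blue",(285,165,335,215))):
    x0,y0,x1,y1=b; S=W[y0:y1,x0:x1].reshape(-1,3); t=S[(S[:,2]>.094)&(S[:,2]<.101)]
    q=(t[:,:2]*1000).astype(np.float32); 
    # keep the circular blob: robust circle
    best=max(((cx,cy) for cx in np.arange(q[:,0].min(),q[:,0].max(),2) for cy in np.arange(q[:,1].min(),q[:,1].max(),2)),key=lambda k:(np.hypot(*(q-k).T)<37).sum()-.0*0)
    I=q[np.hypot(*(q-np.array(best)).T)<42]; print(c,best,cv2.minEnclosingCircle(I))
print("dir red cap")
E
```

```text
t: 0.6
tcp_pos: [0.2412, 0.576, 0.2034]
tool_rot: [-0.079, 0.997, -0.001, -0.0]
force: [-0.8, 0.1, -0.9]
finger_gap: 1.001
gripper_force: 0.0
t 0.6 tcp [0.24123568 0.57602962 0.20339854] xang -170.97525924714364 tilt [-7.62353694e-04 -1.14762040e-03 -9.99999051e-01] shift units [ -5.48505204 -13.16146192   0.09318976] q6 -0.7328161239972583 F [-0.83845074  0.11126946 -0.93126688] [ 0.01603946 -0.01156428  0.0040218 ]
red (np.float64(638.1609497070312), np.float64(100.49530029296875)) ((639.6370849609375, 100.32520294189453), 37.84893798828125)
blue (np.float64(559.8255615234375), np.float64(-147.28448486328125)) ((560.1743774414062, -146.4300994873047), 37.888221740722656)
dir red cap
```

```bash
python3 -m crank '-0.36 -0.87 0 0 0 0;-0.36 -0.87 0 0 0 0;-0.36 -0.87 0 0 0 0;-0.36 -0.87 0 0 0 0;-0.36 -0.87 0 0 0 0' >/dev/null
python3 -m crank '-0.36 -0.87 0 0 0 0;-0.36 -0.87 0 0 0 0;-0.36 -0.87 0 0 0 0;-0.36 -0.87 0 0 0 0;-0.36 -0.87 0 0 0 0' >/dev/null
python3 -m crank '-0.36 -0.87 0 0 0 0;-0.36 -0.87 0 0 0 0;-0.36 -0.87 0 0 0 0;-0.36 -0.87 0 0 0 0;0 0 0 0 0 0' 
python3 go.py 0.5405 0.0905 0.12
```

```text
t: 2.1
tcp_pos: [0.518, 0.1219, 0.2039]
tool_rot: [-0.074, 0.997, -0.001, 0.001]
force: [1.4, -0.3, 0.3]
finger_gap: 1.001
gripper_force: 0.0
t 2.1 tcp [0.5180171  0.12193264 0.20386773] xang -171.51925354749608 tilt [ 0.00238481 -0.00129567 -0.99999632] shift units [-0.43549078 -0.85668923  2.09904413] q6 -1.6961830371750202 F [ 1.4240958  -0.26884082  0.2682804 ] [ 0.01792947  0.02303092 -0.04300204]
```

```bash
python3 -m crank '-0.22 -0.43 0 0 0 0;-0.21 -0.43 0 0 0 0;0 0 0 0 0 0;0 0 0 0 0 0;0 0 0 0 0 0' >/dev/null
python3 go.py 0.5405 0.0905 0.12
python3 - <<'E'
from h import *
im,W=shot("top"); cv2.imwrite("pics/c2.png",cv2.resize(im[110:270,150:350,::-1],None,fx=3,fy=3))
E
```

```text
t 2.6 tcp [0.53641159 0.09499401 0.20384052] xang -171.19972229639419 tilt [-1.10146902e-03  3.89299681e-04 -9.99999318e-01] shift units [-0.08597505 -0.12782423  2.09585528] q6 -1.75471551732159 F [-0.10184802  0.0009692   0.31836025] [ 0.0147569  -0.03097045 -0.03494227]
```

View pics/c2.png

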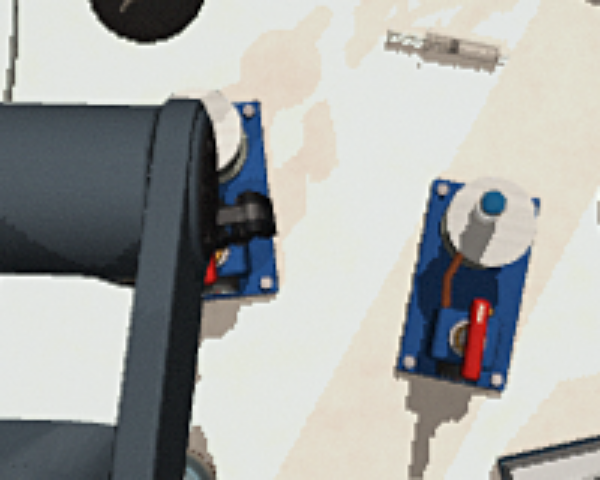

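The arm hides handle a from above. One finger shows at about (255,215), and the blue lift is untouched. I'll centre the tool and go down.

```bash
python3 -m crank '-0.09 -0.13 0.4 0 0 0;0 0 0.4 0 0 0;0 0 0.2 0 0 0;0 0 0 0 0 0;0 0 0 0 0 0' >/dev/null
python3 go.py 0.5405 0.0905 0.12
```

```text
t 3.15 tcp [0.54159949 0.09004976 0.16429602] xang -171.2024853249146 tilt [ 1.99094258e-04  4.25482210e-05 -9.99999979e-01] shift units [0.02566751 0.01531482 1.10739543] q6 -1.7632217691992096 F [-0.62021924  0.2108465  -0.40299969] [-0.00671976 -0.0263072  -0.04093947]
```

```bash
python3 -m crank '0.02 0.01 0.3 0 0 0;0 0 0.3 0 0 0;0 0 0.3 0 0 0;0 0 0.2 0 0 0;0 0 0 0 0 0'
python3 go.py 0.5405 0.0905 0.12
python3 - <<'E'
from h import *
im,W=shot("scene"); cv2.imwrite("pics/s2.png",cv2.resize(im[150:310,120:320,::-1],None,fx=3.5,fy=3.5))
E
```

```text
t: 3.65
tcp_pos: [0.5395, 0.0899, 0.1182]
tool_rot: [-0.076, 0.997, 0.0, -0.002]
force: [-0.2, 0.4, 0.1]
finger_gap: 0.999
gripper_force: 0.0
t 3.65 tcp [0.5394787  0.08992105 0.11823645] xang -171.24386493821447 tilt [-3.62554411e-03  1.32990473e-04 -9.99993419e-01] shift units [-0.02728095  0.01044837 -0.04417916] q6 -1.7628164664652084 F [-0.21636779  0.41458629  0.05713657] [0.03097386 0.03107818 0.02732983]
```

View pics/s2.png

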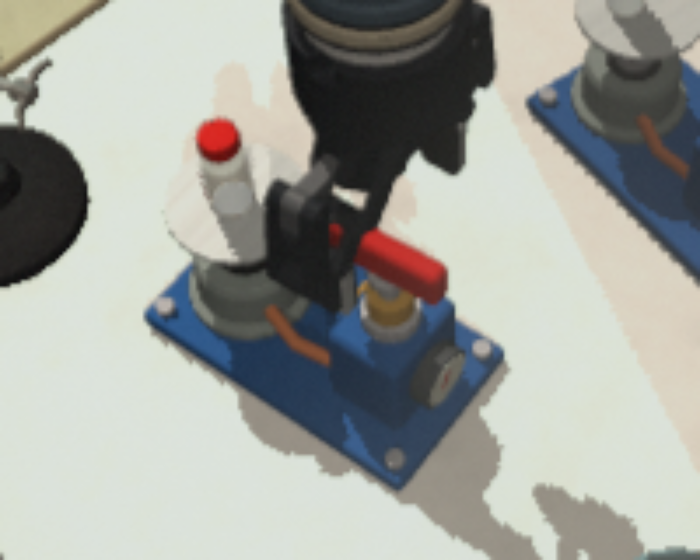

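The open fingers stand either side of the red bar (330–445, 230–290), and the near finger at (300,240) is clear of the table. Now I'll close with a light grip.

```bash
python3 -m crank '0 0 0 0 0 0;0 0 0 0 0 0;0 0 0 0 0 0;0 0 0 0 0 0;0 0 0 0 0 0' -1 25
python3 -m crank '0 0 0 0 0 0;0 0 0 0 0 0;0 0 0 0 0 0;0 0 0 0 0 0;0 0 0 0 0 0'
python3 go.py 0.5405 0.0905 0.12
```

```text
t: 4.2
tcp_pos: [0.5409, 0.0899, 0.1203]
tool_rot: [-0.076, 0.997, -0.0, 0.0]
force: [-0.5, 0.0, -0.3]
finger_gap: 0.143
gripper_force: 0.0
t: 4.7
tcp_pos: [0.5407, 0.0899, 0.12]
tool_rot: [-0.076, 0.997, -0.0, -0.0]
force: [-0.2, -0.4, -0.9]
finger_gap: -0.0
gripper_force: 0.0
t 4.7 tcp [0.54073128 0.08994987 0.12001079] xang -171.23202016873608 tilt [ 3.01005718e-06 -4.87516959e-05 -9.99999999e-01] shift units [0.00361809 0.01447387 0.00026914] q6 -1.7628239439511206 F [-0.21862222 -0.41086979 -0.93863982] [ 0.0371573  -0.06701634  0.00795134]
```

Run:
```python
from h import *
im,W=shot("scene"); cv2.imwrite("pics/s3.png",cv2.resize(im[150:310,120:320,::-1],None,fx=3.5,fy=3.5))
hsv=cv2.cvtColor(im,cv2.COLOR_RGB2HSV)
red=((hsv[...,0]<8)|(hsv[...,0]>172))&(hsv[...,1]>150)&(hsv[...,2]>60)
P=W[red&(abs(W[...,0]-.54)<.06)&(abs(W[...,1]-.09)<.06)&(W[...,2]>.1)]
print(len(P),P.min(0),P.max(0))
```

```text
200 [0.51034306 0.08146188 0.12466126] [0.56581614 0.09943637 0.14625568]
```

View pics/s3.png

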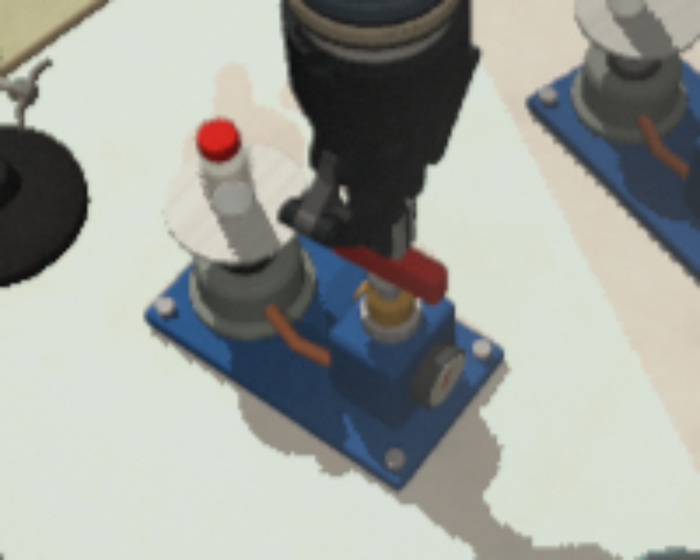

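The bar is visible in full in front of the fingers, which seem to sit above or behind it. I'll check the depth.

Run:
```python
from h import *
s=snapshot("scene"); R=cv2.Rodrigues(np.array(s["rvec"],float))[0]; print("cam",-R.T@np.array(s["tvec"]).ravel())
im,W=shot("scene")
np.set_printoptions(precision=3,suppress=True)
for v in range(192,242,4):
    print(v,[tuple((W[v,u]*1000).round().astype(int)) if np.isfinite(W[v,u,0]) else None for u in range(202,250,6)])
imt,T=shot("top")
c=T[(abs(T[...,0]-.54)<.08)&(abs(T[...,1]-.09)<.08)&(T[...,2]>.1)&(T[...,2]<.165)];print(len(c))
```

```text
cam [0.24203775 0.38698462 0.79464096]
192 [(np.int64(700), np.int64(12), np.int64(2)), (np.int64(543), np.int64(129), np.int64(262)), (np.int64(533), np.int64(126), np.int64(268)), (np.int64(527), np.int64(121), np.int64(268)), (np.int64(526), np.int64(110), np.int64(257)), (np.int64(521), np.int64(102), np.int64(254)), (np.int64(529), np.int64(82), np.int64(226)), (np.int64(527), np.int64(70), np.int64(216))]
196 [(np.int64(638), np.int64(64), np.int64(97)), (np.int64(542), np.int64(131), np.int64(255)), (np.int64(534), np.int64(127), np.int64(257)), (np.int64(525), np.int64(123), np.int64(262)), (np.int64(526), np.int64(110), np.int64(247)), (np.int64(519), np.int64(105), np.int64(249)), (np.int64(528), np.int64(83), np.int64(217)), (np.int64(532), np.int64(64), np.int64(194))]
200 [(np.int64(632), np.int64(70), np.int64(97)), (np.int64(676), np.int64(18), np.int64(0)), (np.int64(531), np.int64(130), np.int64(254)), (np.int64(524), np.int64(125), np.int64(255)), (np.int64(527), np.int64(110), np.int64(236)), (np.int64(521), np.int64(103), np.int64(235)), (np.int64(529), np.int64(8
[... 3084 characters left out ...]
.int64(26)), (np.int64(608), np.int64(87), np.int64(16)), (np.int64(601), np.int64(78), np.int64(12)), (np.int64(591), np.int64(71), np.int64(13)), (np.int64(544), np.int64(99), np.int64(101)), (np.int64(535), np.int64(94), np.int64(104)), (np.int64(535), np.int64(79), np.int64(85)), (np.int64(511), np.int64(89), np.int64(124))]
240 [(np.int64(608), np.int64(103), np.int64(20)), (np.int64(604), np.int64(91), np.int64(10)), (np.int64(594), np.int64(85), np.int64(13)), (np.int64(557), np.int64(102), np.int64(76)), (np.int64(542), np.int64(101), np.int64(92)), (np.int64(532), np.int64(97), np.int64(98)), (np.int64(529), np.int64(85), np.int64(86)), (np.int64(525), np.int64(74), np.int64(76))]
0
```

```bash
python3 -m crank '0 0 -0.4 0 0 0;0 0 -0.4 0 0 0;0 0 -0.4 0 0 0;0 0 -0.3 0 0 0;0 0 0 0 0 0'
python3 -m crank '0 0 0 0 0 0;0 0 0 0 0 0;0 0 0 0 0 0;0 0 0 0 0 0;0 0 0 0 0 0' >/dev/null
python3 - <<'E'
from h import *
print(telemetry.sense()["tcp_pos"],telemetry.sense()["finger_gap"])
im,W=shot("scene"); cv2.imwrite("pics/s4.png",cv2.resize(im[150:310,120:320,::-1],None,fx=3.5,fy=3.5))
dark=im.max(2)<70
m=dark&(np.hypot(W[...,0]-.54,W[...,1]-.09)<.035)&(W[...,2]>.147)
P=W[m];P=P[np.argsort(P[:,2])]; print(len(P),P[:25].round(3).tolist())
E
```

```text
t: 5.4
tcp_pos: [0.542, 0.0899, 0.1817]
tool_rot: [-0.076, 0.997, -0.0, 0.002]
force: [0.8, 0.8, -1.0]
finger_gap: -0.003
gripper_force: 0.0
[0.54051382 0.0899554  0.17958415] -3.6182268247781233e-05
2824 [[0.535, 0.094, 0.207], [0.532, 0.095, 0.211], [0.53, 0.095, 0.212], [0.53, 0.085, 0.213], [0.532, 0.095, 0.213], [0.538, 0.1, 0.213], [0.533, 0.098, 0.213], [0.53, 0.094, 0.213], [0.533, 0.094, 0.214], [0.529, 0.093, 0.215], [0.529, 0.089, 0.215], [0.53, 0.085, 0.215], [0.531, 0.093, 0.215], [0.53, 0.083, 0.215], [0.532, 0.097, 0.215], [0.528, 0.092, 0.216], [0.533, 0.101, 0.216], [0.529, 0.093, 0.216], [0.532, 0.099, 0.217], [0.532, 0.096, 0.217], [0.529, 0.088, 0.217], [0.531, 0.085, 0.217], [0.529, 0.091, 0.217], [0.532, 0.094, 0.217], [0.53, 0.083, 0.218]]
```

View pics/s4.png

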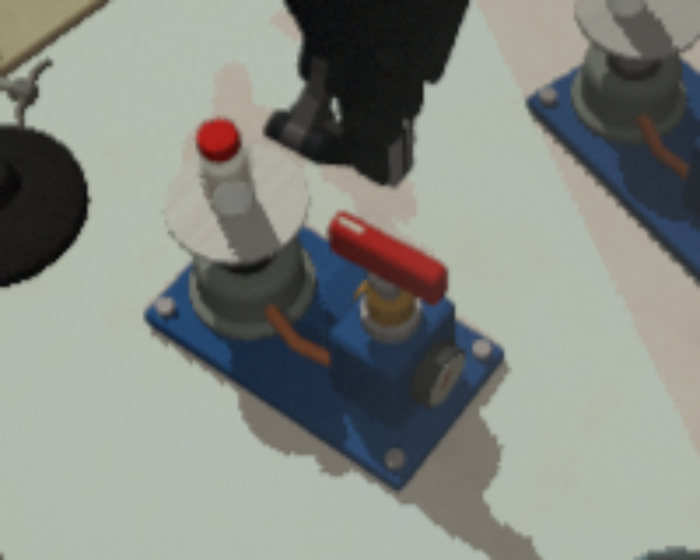

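Shut, the fingertips are actually at z≈0.208 while the reading is 0.180. The real tips are about 28 mm higher than reported, so the fingers closed above the bar. The handle and vial are undisturbed. I'll open and go down to a reading of about 0.093.

```bash
python3 -m crank '0 0 0 0 0 0;0 0 0 0 0 0;0 0 0 0 0 0;0 0 0 0 0 0;0 0 0 0 0 0' 1 >/dev/null
python3 -m crank '0 0 0.3 0 0 0;0 0 0.3 0 0 0;0 0 0.3 0 0 0;0 0 0.3 0 0 0;0 0 0 0 0 0'
python3 -m crank '0 0 0.25 0 0 0;0 0 0.25 0 0 0;0 0 0.25 0 0 0;0 0 0.2 0 0 0;0 0 0 0 0 0'
python3 go.py 0.5405 0.0905 0.093
```

```text
t: 6.95
tcp_pos: [0.5389, 0.09, 0.1295]
tool_rot: [-0.076, 0.997, 0.0, -0.003]
force: [-0.1, 0.1, 0.6]
finger_gap: 1.004
gripper_force: 0.0
t: 7.45
tcp_pos: [0.5397, 0.09, 0.0926]
tool_rot: [-0.076, 0.997, 0.0, -0.001]
force: [-0.7, 0.2, -0.8]
finger_gap: 0.999
gripper_force: 0.0
t 7.45 tcp [0.53971239 0.08996882 0.09262743] xang -171.23649770833768 tilt [-2.77262672e-03  8.94701998e-05 -9.99996152e-01] shift units [-0.021458    0.01012932 -0.00936771] q6 -1.7628237045181252 F [-0.67715397  0.20642238 -0.81436084] [ 0.03054455 -0.04278678  0.05580506]
```

```bash
python3 -m crank '0 0 0 0 0 0;0 0 0 0 0 0;0 0 0 0 0 0;0 0 0 0 0 0;0 0 0 0 0 0' -1 25
python3 -m crank '0 0 0 0 0 0;0 0 0 0 0 0;0 0 0 0 0 0;0 0 0 0 0 0;0 0 0 0 0 0'
python3 go.py 0.5405 0.0905 0.093
python3 - <<'E'
from h import *
im,W=shot("scene"); cv2.imwrite("pics/s5.png",cv2.resize(im[150:310,120:320,::-1],None,fx=3.5,fy=3.5))
E
```

```text
t: 7.95
tcp_pos: [0.541, 0.0897, 0.0944]
tool_rot: [-0.077, 0.997, -0.0, 0.0]
force: [-1.4, -2.5, 7.1]
finger_gap: 0.161
gripper_force: 28.6
t: 8.45
tcp_pos: [0.541, 0.0898, 0.0944]
tool_rot: [-0.077, 0.997, -0.0, 0.0]
force: [-0.5, -1.3, 5.2]
finger_gap: 0.157
gripper_force: 28.2
t 8.45 tcp [0.54097396 0.08975264 0.09440137] xang -171.21928350786766 tilt [ 6.01586687e-04 -3.83537710e-04 -9.99999745e-01] shift units [0.00887663 0.02029027 0.03502005] q6 -1.7629214294255957 F [-0.53599303 -1.28503875  5.22754129] [-0.32798402  0.14013443  0.14582595]
```

View pics/s5.png

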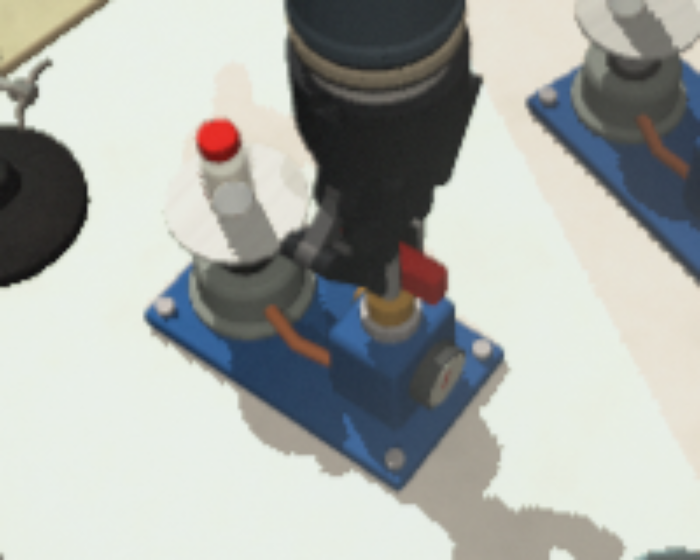

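The bar is now held between the pads: the gap is 13 mm, the pad force 28 N, and its end shows at (425,275). Next I'll turn it counterclockwise by about 26°.

```bash
python3 -m crank '0 0 0 0 0 -0.058;0 0 0 0 0 -0.058;0 0 0 0 0 -0.058;0 0 0 0 0 -0.058;0 0 0 0 0 -0.058' - 40
python3 -m crank '0 0 0 0 0 0;0 0 0 0 0 0;0 0 0 0 0 0;0 0 0 0 0 0;0 0 0 0 0 0'
python3 go.py 0.5405 0.0905 0.093
cat > ram.py <<'E'
from h import *
im,W=shot("scene")
hsv=cv2.cvtColor(im,cv2.COLOR_RGB2HSV); red=((hsv[...,0]<8)|(hsv[...,0]>172))&(hsv[...,1]>150)&(hsv[...,2]>60)
P=W[red&(np.hypot(W[...,0]-.641,W[...,1]-.103)<.03)]; print("cap",len(P),P.mean(0),P.max(0))
h=W[red&(np.hypot(W[...,0]-.5405,W[...,1]-.0905)<.04)&(W[...,2]>.137)&(W[...,2]<.150)]
if len(h)>8: print("bar",len(h),h.mean(0),cv2.minAreaRect((h[:,:2]*1000).astype(np.float32)))
b=(hsv[...,0]>98)&(hsv[...,0]<115)&(hsv[...,1]>100); B=W[b&(np.hypot(W[...,0]-.56,W[...,1]+.146)<.045)&(W[...,2]>.09)]
if len(B): print("blue cap",B.mean(0),B.max(0))
E
python3 ram.py
```

```text
t: 9.0
tcp_pos: [0.5412, 0.0891, 0.0945]
tool_rot: [-0.301, 0.954, -0.001, 0.0]
force: [0.0, -4.0, 5.6]
finger_gap: 0.15
gripper_force: 42.9
t: 9.5
tcp_pos: [0.5412, 0.0891, 0.0944]
tool_rot: [-0.3, 0.954, -0.001, 0.0]
force: [-0.6, -4.2, 5.5]
finger_gap: 0.157
gripper_force: 42.8
t 9.5 tcp [0.5412241  0.0890869  0.09443691] xang -145.11185993480646 tilt [ 9.64219875e-04 -1.40772630e-03 -9.99998544e-01] shift units [-0.00535798  0.0393936   0.03585563] q6 -2.218281109757506 F [-0.5506235  -4.17896145  5.52652453] [-0.63639972  0.10419856  0.08327545]
cap 105 [0.64017867 0.10376039 0.14926464] [0.6508748  0.11303152 0.15390364]
bar 99 [0.53437694 0.08734049 0.14281179] ((540.754638671875, 90.50593566894531), (61.248172760009766, 11.180413246154785), 34.35289001464844)
blue cap [ 0.56877333 -0.13934748  0.15604448] [ 0.5783144  -0.13192744  0.15935867]
```

The ram is sinking: the cap is 7 mm down, with the bar at 34° and the valve at about 0.5 rad. I'll release and retract upward.

```bash
python3 -m crank '0 0 0 0 0 0;0 0 0 0 0 0;0 0 0 0 0 0;0 0 0 0 0 0;0 0 0 0 0 0' 0.6 >/dev/null
python3 -m crank '0 0 0 0 0 0;0 0 -0.3 0 0 0;0 0 -0.4 0 0 0;0 0 -0.5 0 0 0;0 0 -0.5 0 0 0'
python3 -m crank '0 0 -0.5 0 0 0;0 0 -0.5 0 0 0;0 0 -0.5 0 0 0;0 0 0 0 0 0;0 0 0 0 0 0'
python3 ram.py
for i in 1 2 3 4 5 6 7 8; do python3 -m crank '0 0 0 0 0 0;0 0 0 0 0 0;0 0 0 0 0 0;0 0 0 0 0 0;0 0 0 0 0 0' | head -1; done
python3 ram.py
python3 - <<'E'
from h import *
im,W=shot("scene"); cv2.imwrite("pics/s6.png",cv2.resize(im[110:310,120:370,::-1],None,fx=3,fy=3))
E
```

```text
t: 10.55
tcp_pos: [0.5407, 0.09, 0.1635]
tool_rot: [-0.3, 0.954, -0.0, 0.0]
force: [-0.9, 0.6, -0.4]
finger_gap: 0.803
gripper_force: 0.0
t: 11.05
tcp_pos: [0.5407, 0.09, 0.2225]
tool_rot: [-0.3, 0.954, -0.0, 0.001]
force: [-0.6, 0.1, -0.7]
finger_gap: 0.804
gripper_force: 0.0
cap 108 [0.64050149 0.10360517 0.13842586] [0.65067848 0.11265333 0.14214311]
bar 246 [0.53852908 0.090275   0.14260959] ((541.0656127929688, 90.41839599609375), (61.72947311401367, 12.303276062011719), 34.77109909057617)
blue cap [ 0.57001062 -0.14003231  0.15691599] [ 0.5780227  -0.13196153  0.15940286]
t: 11.6
t: 12.1
t: 12.6
t: 13.1
t: 13.6
t: 14.1
t: 14.6
t: 15.1
cap 99 [0.64024807 0.10387013 0.11627166] [0.65137927 0.11205628 0.12020717]
bar 241 [0.5386708  0.09033772 0.14259585] ((540.6692504882812, 90.85140991210938), (61.77669906616211, 13.254324913024902), 34.504669189453125)
blue cap [ 0.5700876  -0.13982585  0.15710752] [ 0.57814926 -0.13236574  0.15910133]
```

View pics/s6.png

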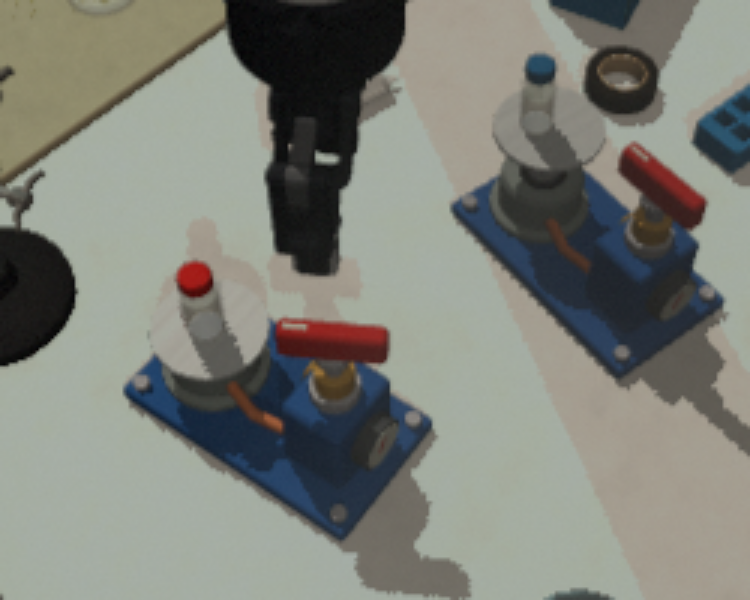

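The red vial stands upright at (195,300) on the fully lowered table, 40 mm down. The blue lift is still up and the gripper is clear.

```bash
python3 -c "
from station import manip; print(manip.sign_off())"
```

```text
the job is handed in; nothing more can be done
None
```

The lift with the red-capped vial sank slowly all the way down (40 mm), its valve opened to about 29° and released; the vial is upright, the blue-capped lift is still up, and the job was handed in at about 15 s (a first grasp closed on air above the handle because the tips were about 28 mm higher than reported, but it touched nothing).

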